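# Take the bayonet sleeve off the drive module's stud

### The arm

A 6-joint arm with a two-finger parallel gripper is mounted at the origin on the work surface. World frame = base frame: x ahead of the robot, y to its left, z up, the work surface at z = 0. Lengths are in m, angles in rad, forces in N, time in s.
With the tool pointing down it reaches from about 0.35 to 0.975 m from the base axis. Payload 17.4 kg.
Tool frame: the origin (TCP) lies at the very end of the fingers, on their centre line; the grasp point (between the pads) lies behind it (bot.grip_point_offset is the z of the grasp point in the tool frame, in m); z points along the fingers, x is the direction in which the jaws open and shut, and the axes are right-handed (so a half turn about z gives the same grasp; the last joint's range is limited). The gripper opens to 85 mm and grips with 20 to 120 N. Pads are 22 mm wide; open, the fingers measure 114 mm over their backs; the gripper's body (76 mm by 85 mm) begins 54 mm behind the grasp point. The pads swing forward as they close: fully open they stand 13 mm farther back than shut.
Start: joints at [-1.235, 0.116, 1.442, -0, 1.584, -0.038], TCP at [0.246, -0.628, 0.231] pointing down, gripper open.
Joint ranges: [-2.83, 2.83], [-0.83, 2.19], [0.07, 2.5], [-1.14, 4.28], [0.01, 3], [-2.97, 2.97]. Speed limits (rad/s): [1.89, 1.89, 2.22, 3.14, 3.14, 3.14].

### API

Orientations are given as a unit quaternion [x, y, z, w].
In Python, from station import bot gives the robot as it stands.
- The arm moves only by the tool step_arm, never from a script. Its argument "targets" is a list of rows, each an object of numbers: "jaw": the opening, from 0 (shut) to 1 (fully open); "dx", "dy", "dz": the shift along the world's x, y, z in cm; "yaw": the turn about the world's z in degrees. In form: [{"jaw": .., "dx": .., "dy": .., "dz": .., "yaw": ..}, ...]. A call has 1 to 12 rows; each row is the pose to reach, as a shift and turn from the pose measured when the call began; what a row does not reach only later rows make up. A row lasts 1/10 s, in which the tool goes at most 50 mm and 8.59 degrees, less where a joint would pass 70% of its speed; a pose out of reach is approached as far as the arm can. A call with a gripper value outside its range is refused whole. The fingers move at their own pace and stop on an object; the grip force is fixed at half the most. Time passes only in rows, so rows that repeat a pose let the fingers close. It gives the time, the measured TCP pose, the force and the opening at its end, in the units of the state.
- bot.get_state(): the state, without advancing time (a new reading comes with each control period).
- bot.get_image(name): name is "scene" or "top"; returns a dict with "image" (480x640x3 uint8, red, green, blue), "z_map" (480x640 float32, m along the optical axis (not along the pixel's ray), 0 where there is no reading), "fx", "fy", "cx", "cy" (pixels), "dist_coeffs" ([k1, k2, p1, p2, k3] as OpenCV has them; the pictures are not rectified), "rvec" (rotation vector, rad) and "tvec" (3), from world to camera coordinates, as OpenCV has them. Camera axes: x right, y down, z forward; pixel columns grow to the right and rows downward; lengths in m; the calibration is good to about 2 mm. A picture is of the moment at which its call begins.
- bot.sign_off(): hands the job in, once; it reports no verdict.
The state is a dict: "time": time; "joint_positions": joint angles; "dq": joint speeds; "effort": joint torques, N m; "eef_pos": TCP position; "tool_rot": TCP orientation; "contact_force": force on the tool from outside, world axes, zero at the start; "torque": the same for the moment, N m; "opening": finger opening in m.
Only numpy, scipy, OpenCV 4.12 (cv2) and the standard library are available. Lean on these libraries where they do the work, as an engineer would, in place of code of your own. Each camera call takes 0.05 s, during which the arm holds its last target.

### The job

Take the orange bayonet sleeve off its upright sprung stud on the drive's power board: pull it up lightly against the hidden cross pin and turn it anticlockwise (seen from above) until you feel the pin find the slots, without forcing it past them, then slide it straight up off the open end. Set it down gently, upright, in the empty compartment of the grey parts tray. Never haul on the stud (stay well below 20 N), and leave the capacitor, spray can, relay and screwdriver where they are.

Things in the scene. Friction and masses are not known exactly. Their poses are not given: they have to be found in the camera images.
- module: Drive module, fixed: steel chassis 200 (its x) x 220 mm (its y), yellow frame, green board on top, its surface 60 mm above the bench. Origin: centre of the underside, z up. The stud stands at the board's centre. Blue connectors (12 mm high) and two blocks (28 mm) stand near the corners, 85 mm or more from the stud; side plates reach 64 mm above the bench.
- stud_top (a point): Centre of the free top end of the upright steel stud (at rest): 16 mm diameter, 75 mm high above the board, fixed at its foot, open at the top. It is sprung: it rises 1 mm per 2 N of pull, for 8 mm, then is rigid. It is too stiff to turn by hand: do not drag it round. A foot nut (24 mm wide, 4 mm high) lies inside the sleeve.
- stud_pin (a point): Point on the stud's axis at the middle of its cross pin (5 mm thick, 28 mm long, level), 34 mm above the board, hidden inside the sleeve. The pin's heading differs for every module and is NOT given by this pose: the sleeve's slots must be turned anticlockwise, seen from above, by between 0.5 and 1.35 rad to line up with it.
- sleeve: Orange round sleeve, 44 mm outside diameter, 50 mm high, about 140 g, standing on the board round the stud, whose top 25 mm stick out of it. Origin: centre of its underside, z up. A tube of 36 mm bore with a keyed web inside, 18 to 24 mm above its underside. It can rise about 7 mm before the web meets the pin from below; once past the pin it slides freely and leaves the stud after 75 mm of rise.
- sleeve_top (a point): Centre of the sleeve's top, closed by a white dust cap with a round 21 mm hole. The hidden web below has an opening for the stud (1.5 to 2 mm play) and two slots 10 mm wide along the sleeve's own +x and -x (black marks on the cap). Only through them can the pin pass (within about 0.15 rad): when they line up under a light pull, the stud springs down, the pull falls to the sleeve's weight, the pin blocks further turning.
- tray: Grey steel parts tray, fixed, 140 mm (its x) by 220 mm (its y), walls 4 mm thick and 18 mm high, floor 4 mm thick, a divider 4 mm thick and 17 mm high along its x through the middle. Origin: centre of its underside. The compartment at its +y holds the capacitor, the one at its -y is empty.
- tray_spot (a point): Centre of the floor of the empty compartment, on the floor's surface (4 mm above the bench); axes as the tray's. The compartment is 132 mm (x) by 104 mm (y) inside.
- capacitor: Bystander: blue capacitor can 34 mm in diameter, 46 mm high, standing in the tray's other compartment. Origin: centre of the underside.
- spray: Bystander: grey spray can, 52 mm in diameter, 120 mm high, standing on the bench between and beyond module and tray. Origin: centre of the underside.
- relay: Bystander: grey and yellow relay block 35 x 50 x 52 mm high on the bench between module and tray. Origin: centre of the underside.
- screwdriver: Bystander: screwdriver lying on the bench at the left. Origin: under its middle.
There are look-alikes about, which are no part of the job. Of the things shaped like the sleeve, the orange one is meant.

How it is judged:
On the way:
1. the sleeve is slid up off the stud's open end, still in line with it (z of sleeve in the frame of stud_top above -0.004 m and horizontal distance between sleeve and stud_top below 0.03 m), for 0.02 s.
At the end, for the whole second after the job is handed in: The sleeve stands upright (within 0.08 rad) and at rest on the floor of the tray's empty compartment (underside within 4 mm of the floor, anywhere inside the walls), released (x of sleeve in the frame of tray_spot between -0.047 and 0.047 m and y of sleeve in the frame of tray_spot between -0.033 and 0.033 m and z of sleeve in the frame of tray_spot below 0.004 m and angle between sleeve's own z axis and vertical below 0.08 rad and linear speed of sleeve below 0.02 m/s); the robot touches nothing.
It fails at once if the sleeve bears on the stud, pin or board with more than 20 N (contact force between sleeve and module above 20 N).
It fails at once if the sleeve is dropped or pressed into the tray (more than 40 N) (contact force between sleeve and tray above 40 N).
It fails at once if a bystander (capacitor, spray can, relay, screwdriver) is moved by more than 15 mm (distance of any of capacitor, spray, relay, screwdriver from where it was at the start of the episode above 0.015 m).
It also fails if it takes over 61 s, if anything falls off the work surface, if the arm or the gripper's body presses on something with over 40 N, if the wrist force passes 120 N, or if a joint passes its speed limit or range.

## Working session

There is one attempt and no reset: what is moved stays moved. The work goes in short steps, Python scripts to look and compute and a tool call to move; the robot and the scene stay as the last step left them, time stands still between calls to the robot, and variables do not carry over. Pictures are saved under pics/ and viewed, and the job is handed in when it is done.

Besides the shell and the picture viewer there is one more tool, called by a JSON object that holds its "fn" and its "kwargs". step_arm: Moves the arm, as the interface text tells. Its arguments: {"type":"object","properties":{"targets":{"type":"array","items":{"type":"object","properties":{"jaw":{"type":"number"},"dx":{"type":"number"},"dy":{"type":"number"},"dz":{"type":"number"},"yaw":{"type":"number"}}}}},"required":["targets"]}

```bash
ls; mkdir -p pics
cat > h.py <<'E'
import numpy as np,cv2,pickle
def grab(bot,name,fn):
    d=bot.get_image(name); pickle.dump(d,open(f'{name}.pkl','wb'))
    cv2.imwrite(f'pics/{fn}.png',d['image'][:,:,::-1]); return d
def load(name): return pickle.load(open(f'{name}.pkl','rb'))
def KD(d): return np.array([[d['fx'],0,d['cx']],[0,d['fy'],d['cy']],[0,0,1.]]),np.array(d['dist_coeffs'],float)
def ray(d,uv):
    K,D=KD(d); p=cv2.undistortPoints(np.array(uv,float).reshape(-1,1,2),K,D).reshape(-1,2)
    R=cv2.Rodrigues(np.array(d['rvec'],float))[0]; t=np.array(d['tvec'],float).ravel()
    return np.c_[p,np.ones(len(p))],R,t
def at_depth(d,uv):
    r,R,t=ray(d,uv); uv=np.array(uv).reshape(-1,2).astype(int)
    z=d['z_map'][uv[:,1],uv[:,0]]; return (r*z[:,None]-t)@R
def at_z(d,uv,h):
    r,R,t=ray(d,uv); C=-R.T@t; w=r@R; return C+w*((h-C[2])/w[:,2])[:,None]
def cloud(d):
    v,u=np.mgrid[0:480,0:640]; uv=np.c_[u.ravel(),v.ravel()]
    return at_depth(d,uv).reshape(480,640,3)
E
python3 - <<'E'
from station import bot
from h import *
for n in('scene','top'):
    d=grab(bot,n,n+'0')
print(bot.get_state(),bot.grip_point_offset)
E
```

```text
pics
{'time': 0.1, 'joint_positions': array([-1.23480325e+00,  1.16454667e-01,  1.44220347e+00, -1.94125089e-05,
        1.58398980e+00, -3.78105201e-02]), 'dq': array([ 0.00110496, -0.00096019, -0.00195013, -0.00054053,  0.00053718,
       -0.000439  ]), 'effort': array([ 1.05922678e-03, -7.33669353e+01, -6.33790469e+01, -1.01155254e-04,
        5.23872222e-03,  1.64234041e-05]), 'eef_pos': array([ 0.24640662, -0.62823684,  0.23062166]), 'tool_rot': array([ 8.26183513e-01, -5.63400855e-01, -4.30147886e-04, -3.05734452e-04]), 'contact_force': array([ 0.25819732,  0.21920548, -0.07775047]), 'torque': array([0.03275046, 0.02715732, 0.00238588]), 'opening': 0.08536068765734575} -0.0187
```

View pics/scene0.png

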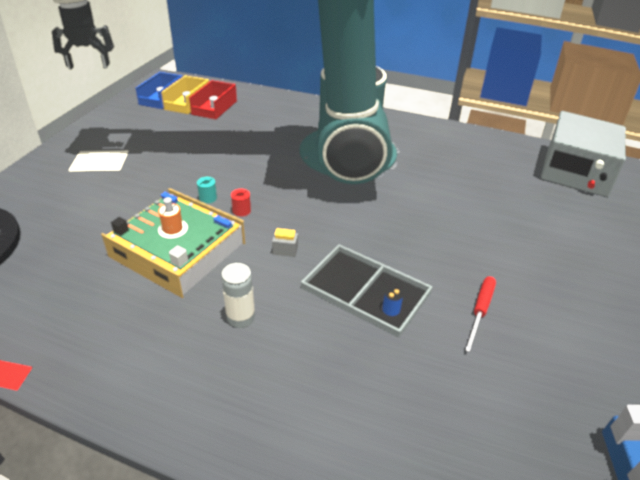

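View pics/top0.png

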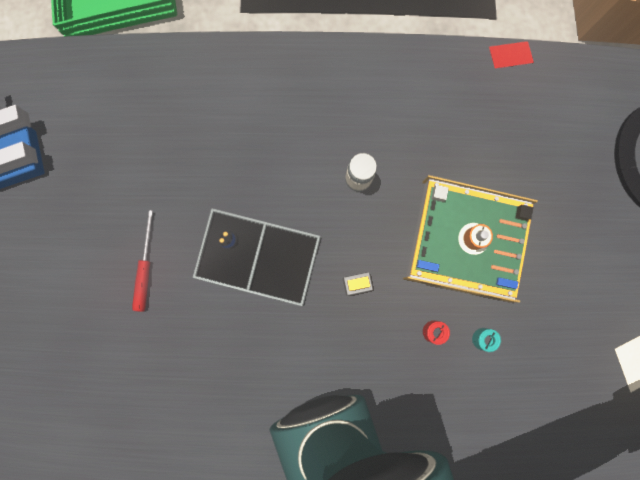

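Run:
```python
from h import *
d=load('top'); im=d['image'][:,:,::-1]
cv2.imwrite('pics/c1.png',cv2.resize(im[205:275,440:520],None,fx=8,fy=8,interpolation=cv2.INTER_CUBIC))
cv2.imwrite('pics/c2.png',cv2.resize(im[200:312,185:330],None,fx=5,fy=5,interpolation=cv2.INTER_CUBIC))
s=load('scene'); im=s['image'][:,:,::-1]
cv2.imwrite('pics/c3.png',cv2.resize(im[185:255,130:220],None,fx=8,fy=8,interpolation=cv2.INTER_CUBIC))
P=cloud(d)
for uv in [(483,235),(472,238),(457,240),(450,200),(360,167),(358,284),(300,250),(225,235),(438,333),(142,285),(250,255)]:
    print(uv,P[uv[1],uv[0]].round(4))
```

```text
(483, 235) [ 0.5369 -0.2142  0.1336]
(472, 238) [ 0.5335 -0.1995  0.1131]
(457, 240) [ 0.5347 -0.1843  0.061 ]
(450, 200) [ 0.6111 -0.172   0.061 ]
(360, 167) [0.6594 0.0048 0.1192]
(358, 284) [0.4509 0.0024 0.0465]
(300, 250) [0.5173 0.1133 0.0047]
(225, 235) [0.5408 0.2555 0.0475]
(438, 333) [ 0.3563 -0.1603 -0.0023]
(142, 285) [0.4434 0.4199 0.0251]
(250, 255) [0.5062 0.2112 0.006 ]
```

View pics/c1.png

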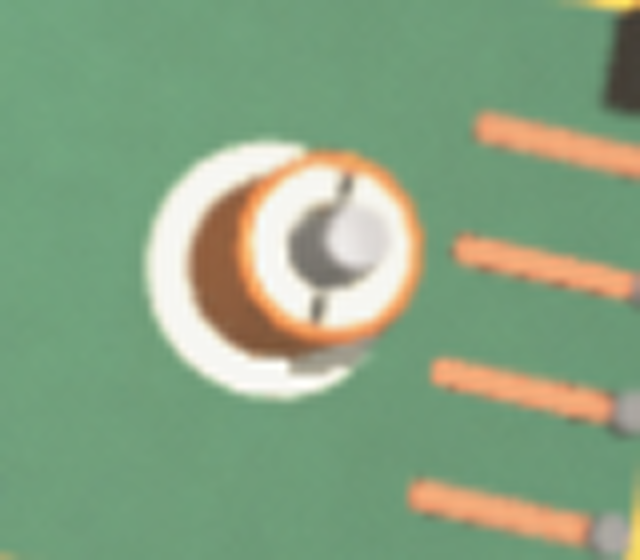

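View pics/c2.png

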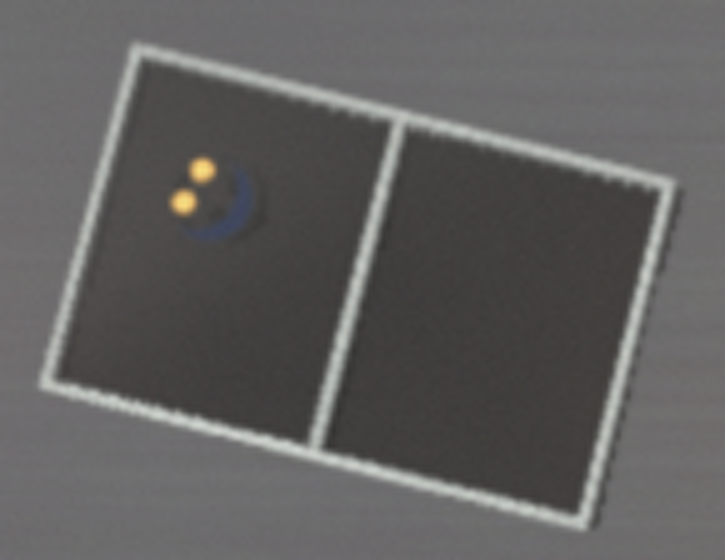

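View pics/c3.png

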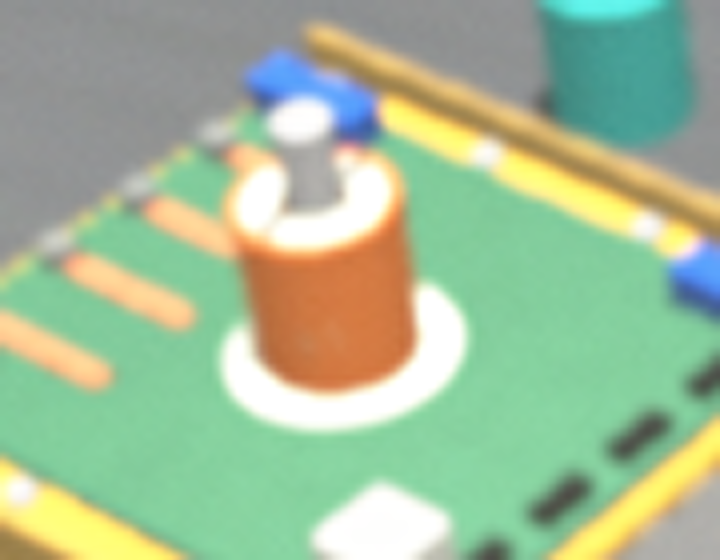

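Run:
```python
from h import *
d=load('top'); s=load('scene')
f=lambda x,y,k,a,b:((x+.5)/k-.5+a,(y+.5)/k-.5+b)
T=lambda x,y:f(x,y,8,440,205)
S=lambda x,y:f(x,y,8,130,185)
print('sleevetop',at_z(d,[T(332,246)],.110)[0],'stud',at_z(d,[T(358,237)],.135)[0],'pad',at_z(d,[T(272,270)],.060)[0])
print('scene: sleevetop',at_z(s,[S(315,198)],.110)[0],'stud',at_z(s,[S(302,120)],.135)[0],'pad',at_z(s,[S(343,358)],.060)[0])
m=at_z(d,[T(345,184),T(318,306)],.110);v=m[0]-m[1];print('marks',m,np.degrees(np.arctan2(v[1],v[0])))
G=lambda x,y:f(x,y,5,185,200)
c=at_z(d,[G(138,48),G(672,183),G(588,524),G(46,384)],.018);print('tray',c,np.linalg.norm(np.diff(c,axis=0),axis=1),c.mean(0))
e=at_z(d,[G(398,120),G(317,446)],.017);print('div',e)
sp=np.r_[c[1:3],e].mean(0);print('spot',sp)
yx=e[0]-e[1];print('tray x heading',np.degrees(np.arctan2(yx[1],yx[0])))
# scene-based cloud fits
P=cloud(s);im=s['image'].astype(int)
mk=(im[...,0]>150)&(im[...,1]<130)&(im[...,2]<90);mk[:190]=0;mk[240:]=0;mk[:,:150]=0;mk[:,185:]=0
q=P[mk];print(len(q),q.min(0),q.max(0))
for n,dd in(('top',d),):
    P=cloud(dd)
    ok=dd['z_map']>0
    for nm,(z0,z1),(x0,x1),(y0,y1) in [('stud',(.128,.14),(.5,.57),(-.25,-.17)),('cap',(.106,.114),(.5,.57),(-.25,-.17)),('spray',(.11,.13),(.6,.72),(-.05,.06)),('relay',(.04,.06),(.4,.5),(-.04,.05)),('capac',(.04,.06),(.45,.62),(.2,.3))]:
        k=ok&(P[...,2]>z0)&(P[...,2]<z1)&(P[...,0]>x0)&(P[...,0]<x1)&(P[...,1]>y0)&(P[...,1]<y1)
        q=P[k];print(nm,len(q),q.min(0).round(4),q.max(0).round(4)) if len(q) else print(nm,0)
```

```text
sleevetop [ 0.53885845 -0.21736269  0.11      ] stud [ 0.53825513 -0.216203    0.135     ] pad [ 0.53832643 -0.2168827   0.06      ]
scene: sleevetop [ 0.53838854 -0.21910514  0.11      ] stud [ 0.53875712 -0.21810684  0.135     ] pad [ 0.54131405 -0.21786544  0.06      ]
marks [[ 0.55308833 -0.2207095   0.11      ]
 [ 0.52513122 -0.21382319  0.11      ]] -13.837459534265031
tray [[0.59448885 0.28656987 0.018     ]
 [0.54356478 0.07647913 0.018     ]
 [0.41126765 0.10750025 0.018     ]
 [0.46224688 0.31907421 0.018     ]] [0.21617442 0.1358854  0.21762909] [0.50289204 0.19740587 0.018     ]
div [[0.56719581 0.18361788 0.017     ]
 [0.43991972 0.21268646 0.017     ]]
spot [0.49048699 0.14507093 0.0175    ]
tray x heading -12.865121470327173
290 [ 0.53561212 -0.22820694  0.06806169] [1.22502485 0.34068442 0.74374684]
stud 59 [ 0.5313 -0.2244  0.1282] [ 0.546  -0.2087  0.1378]
cap 314 [ 0.5174 -0.2383  0.106 ] [ 0.5599 -0.195   0.1138]
spray 556 [ 0.6364 -0.0244  0.11  ] [0.6837 0.0243 0.1246]
relay 330 [ 0.432  -0.0246  0.04  ] [0.472  0.0286 0.0565]
capac 38 [0.5219 0.2408 0.0413] [0.5465 0.2647 0.0524]
```

{"fn": "step_arm", "kwargs": {"targets": [{"jaw": 1, "dx": 29.2, "dy": 41.05, "dz": -3}, {"jaw": 1, "dx": 29.2, "dy": 41.05, "dz": -3}, {"jaw": 1, "dx": 29.2, "dy": 41.05, "dz": -3}, {"jaw": 1, "dx": 29.2, "dy": 41.05, "dz": -3}, {"jaw": 1, "dx": 29.2, "dy": 41.05, "dz": -3}, {"jaw": 1, "dx": 29.2, "dy": 41.05, "dz": -3}, {"jaw": 1, "dx": 29.2, "dy": 41.05, "dz": -3}, {"jaw": 1, "dx": 29.2, "dy": 41.05, "dz": -3}, {"jaw": 1, "dx": 29.2, "dy": 41.05, "dz": -3}, {"jaw": 1, "dx": 29.2, "dy": 41.05, "dz": -3}, {"jaw": 1, "dx": 29.2, "dy": 41.05, "dz": -3}, {"jaw": 1, "dx": 29.2, "dy": 41.05, "dz": -3}]}}

```text
invalid input
```

{"fn": "step_arm", "kwargs": {"targets": [{"jaw": 1.0, "dx": 29.2, "dy": 41.05, "dz": -3.0, "yaw": 0.0}, {"jaw": 1.0, "dx": 29.2, "dy": 41.05, "dz": -3.0, "yaw": 0.0}, {"jaw": 1.0, "dx": 29.2, "dy": 41.05, "dz": -3.0, "yaw": 0.0}, {"jaw": 1.0, "dx": 29.2, "dy": 41.05, "dz": -3.0, "yaw": 0.0}, {"jaw": 1.0, "dx": 29.2, "dy": 41.05, "dz": -3.0, "yaw": 0.0}, {"jaw": 1.0, "dx": 29.2, "dy": 41.05, "dz": -3.0, "yaw": 0.0}, {"jaw": 1.0, "dx": 29.2, "dy": 41.05, "dz": -3.0, "yaw": 0.0}, {"jaw": 1.0, "dx": 29.2, "dy": 41.05, "dz": -3.0, "yaw": 0.0}, {"jaw": 1.0, "dx": 29.2, "dy": 41.05, "dz": -3.0, "yaw": 0.0}, {"jaw": 1.0, "dx": 29.2, "dy": 41.05, "dz": -3.0, "yaw": 0.0}, {"jaw": 1.0, "dx": 29.2, "dy": 41.05, "dz": -3.0, "yaw": 0.0}, {"jaw": 1.0, "dx": 29.2, "dy": 41.05, "dz": -3.0, "yaw": 0.0}]}}

```text
time: 1.3
eef_pos: [0.5388, -0.2167, 0.2002]
tool_rot: [0.827, -0.562, -0.001, -0.0]
contact_force: [0.6, -0.1, 0.9]
opening: 0.0852
```

Run:
```python
from station import bot
from h import *
d=grab(bot,'scene','s1'); im=d['image'][:,:,::-1]
cv2.imwrite('pics/s1c.png',cv2.resize(im[140:250,110:250],None,fx=5,fy=5,interpolation=cv2.INTER_CUBIC))
d=grab(bot,'top','t1'); im=d['image'][:,:,::-1]
cv2.imwrite('pics/t1c.png',cv2.resize(im[170:300,420:560],None,fx=4,fy=4,interpolation=cv2.INTER_CUBIC))
print(bot.get_state()['contact_force'],bot.get_state()['eef_pos'])
```

```text
[-0.56194931  0.25681434  0.08304699] [ 0.53798003 -0.2183891   0.20049895]
```

View pics/s1c.png

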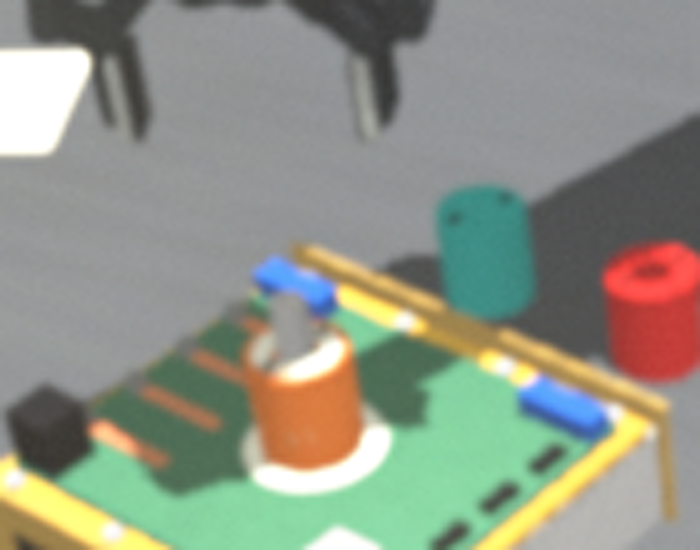

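View pics/t1c.png

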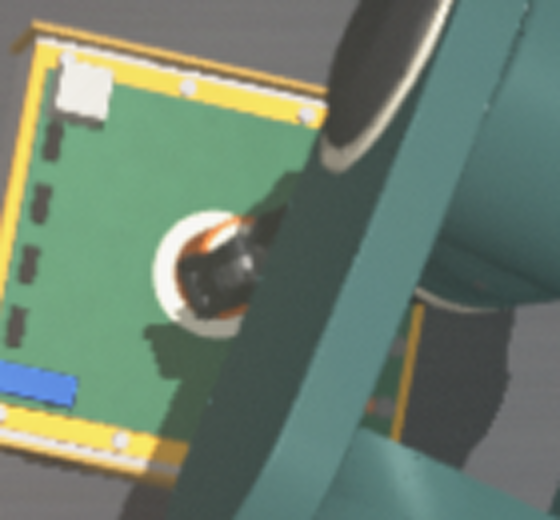

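Run:
```python
from h import *
s=load('scene')
f=lambda x,y,k,a,b:((x+.5)/k-.5+a,(y+.5)/k-.5+b)
for z in(.205,.213): print(at_z(s,[f(x,y,5,110,140) for x,y in((132,138),(372,138),(252,138))],z))
P=cloud(s)
ok=(P[...,2]>.19)&(P[...,2]<.225)&(abs(P[...,0]-.54)<.08)&(abs(P[...,1]+.218)<.08)
q=P[ok];print(len(q),q.min(0),q.max(0))
for sg in(1,-1):
  k=q[(q[:,1]+.218)*sg>0];print(len(k),k.mean(0),k.min(0),k.max(0))
```

```text
[[ 0.54852165 -0.27106264  0.205     ]
 [ 0.51407717 -0.18298046  0.205     ]
 [ 0.53129165 -0.22680662  0.205     ]]
[[ 0.55856724 -0.26197864  0.213     ]
 [ 0.52463423 -0.17520442  0.213     ]
 [ 0.54159308 -0.21837979  0.213     ]]
51 [ 0.52025922 -0.26645246  0.21355734] [ 0.57031661 -0.16567613  0.2245968 ]
20 [ 0.52987929 -0.17054512  0.22126367] [ 0.52025922 -0.17531322  0.21355734] [ 0.53554759 -0.16567613  0.2245968 ]
31 [ 0.56168645 -0.25677407  0.22117828] [ 0.54618966 -0.26645246  0.21680397] [ 0.57031661 -0.25171687  0.22449194]
```

{"fn": "step_arm", "kwargs": {"targets": [{"jaw": 1.0, "dx": 0.05, "dy": 0.1, "dz": -4.0, "yaw": 0.0}, {"jaw": 1.0, "dx": 0.05, "dy": 0.1, "dz": -8.0, "yaw": 0.0}, {"jaw": 1.0, "dx": 0.05, "dy": 0.1, "dz": -11.0, "yaw": 0.0}, {"jaw": 1.0, "dx": 0.05, "dy": 0.1, "dz": -12.3, "yaw": 0.0}, {"jaw": 1.0, "dx": 0.05, "dy": 0.1, "dz": -12.3, "yaw": 0.0}, {"jaw": 1.0, "dx": 0.05, "dy": 0.1, "dz": -12.3, "yaw": 0.0}]}}

```text
time: 2.0
eef_pos: [0.5388, -0.2183, 0.0791]
tool_rot: [0.826, -0.564, 0.0, -0.0]
contact_force: [-0.3, -0.4, 0.2]
opening: 0.0852
```

{"fn": "step_arm", "kwargs": {"targets": [{"jaw": 0.56, "dx": 0.0, "dy": 0.05, "dz": 0.0, "yaw": 0.0}, {"jaw": 0.56, "dx": 0.0, "dy": 0.05, "dz": 0.0, "yaw": 0.0}, {"jaw": 0.56, "dx": 0.0, "dy": 0.05, "dz": 0.0, "yaw": 0.0}, {"jaw": 0.56, "dx": 0.0, "dy": 0.05, "dz": 0.0, "yaw": 0.0}]}}

```text
time: 2.4
eef_pos: [0.539, -0.2178, 0.0796]
tool_rot: [0.826, -0.564, 0.001, -0.0]
contact_force: [-0.0, -0.2, 0.1]
opening: 0.0478
```

Run:
```python
from station import bot
from h import *
d=grab(bot,'scene','s2'); im=d['image'][:,:,::-1]
cv2.imwrite('pics/s2c.png',cv2.resize(im[160:250,120:230],None,fx=7,fy=7,interpolation=cv2.INTER_CUBIC))
for i in range(3): s=bot.get_state();print(s['contact_force'],s['eef_pos'],s['opening'])
```

```text
[ 0.09748547 -0.1279238  -0.35746328] [ 0.53891854 -0.21775421  0.07943186] 0.04773868041620608
[ 0.09748547 -0.1279238  -0.35746328] [ 0.53891854 -0.21775421  0.07943186] 0.04773868041620608
[ 0.09748547 -0.1279238  -0.35746328] [ 0.53891854 -0.21775421  0.07943186] 0.04773868041620608
```

View pics/s2c.png

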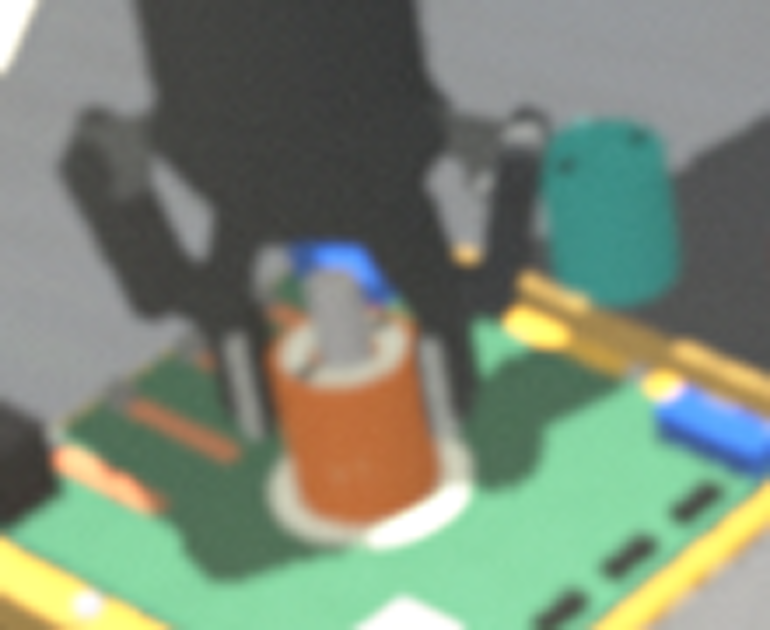

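{"fn": "step_arm", "kwargs": {"targets": [{"jaw": 0.45, "dx": 0.0, "dy": 0.0, "dz": 0.0, "yaw": 0.0}, {"jaw": 0.4, "dx": 0.0, "dy": 0.0, "dz": 0.0, "yaw": 0.0}, {"jaw": 0.4, "dx": 0.0, "dy": 0.0, "dz": 0.0, "yaw": 0.0}, {"jaw": 0.3, "dx": 0.0, "dy": 0.0, "dz": 0.0, "yaw": 0.0}]}}

```text
time: 2.85
eef_pos: [0.5391, -0.2178, 0.0798]
tool_rot: [0.826, -0.564, 0.001, -0.0]
contact_force: [-1.2, -0.3, 5.9]
opening: 0.0425
```

```bash
cat > st.py <<'E'
from station import bot
s=bot.get_state();print(s['time'],'F',s['contact_force'].round(2),'M',s['torque'].round(3),'p',s['eef_pos'].round(4),'o',round(s['opening'],4),'q6',s['joint_positions'][5].round(3))
E
python3 st.py
```

```text
2.85 F [-1.18 -0.27  5.87] M [ 0.222  0.17  -0.039] p [ 0.5391 -0.2178  0.0798] o 0.0425 q6 0.77
```

{"fn": "step_arm", "kwargs": {"targets": [{"jaw": 0.3, "dx": 0.0, "dy": 0.0, "dz": 0.2, "yaw": 0.0}, {"jaw": 0.3, "dx": 0.0, "dy": 0.0, "dz": 0.4, "yaw": 0.0}, {"jaw": 0.3, "dx": 0.0, "dy": 0.0, "dz": 0.5, "yaw": 0.0}, {"jaw": 0.3, "dx": 0.0, "dy": 0.0, "dz": 0.5, "yaw": 0.0}]}}

```text
time: 3.25
eef_pos: [0.5391, -0.2178, 0.0848]
tool_rot: [0.826, -0.564, 0.001, -0.0]
contact_force: [0.4, 0.3, -2.1]
opening: 0.0427
```

```bash
python3 st.py
```

```text
3.25 F [ 0.35  0.27 -2.15] M [-0.01   0.028 -0.002] p [ 0.5391 -0.2178  0.0848] o 0.0427 q6 0.77
```

{"fn": "step_arm", "kwargs": {"targets": [{"jaw": 0.3, "dx": 0.0, "dy": 0.0, "dz": 0.15, "yaw": 0.0}, {"jaw": 0.3, "dx": 0.0, "dy": 0.0, "dz": 0.3, "yaw": 0.0}, {"jaw": 0.3, "dx": 0.0, "dy": 0.0, "dz": 0.35, "yaw": 0.0}, {"jaw": 0.3, "dx": 0.0, "dy": 0.0, "dz": 0.35, "yaw": 0.0}]}}

```text
time: 3.65
eef_pos: [0.539, -0.2177, 0.0881]
tool_rot: [0.826, -0.564, 0.0, -0.0]
contact_force: [-0.5, 0.8, -3.3]
opening: 0.0431
```

```bash
python3 st.py
```

```text
3.65 F [-0.55  0.78 -3.33] M [ 0.024 -0.006 -0.021] p [ 0.539  -0.2177  0.0881] o 0.0431 q6 0.77
```

{"fn": "step_arm", "kwargs": {"targets": [{"jaw": 0.3, "dx": 0.0, "dy": 0.0, "dz": 0.12, "yaw": 0.0}, {"jaw": 0.3, "dx": 0.0, "dy": 0.0, "dz": 0.12, "yaw": 2.0}, {"jaw": 0.3, "dx": 0.0, "dy": 0.0, "dz": 0.12, "yaw": 5.0}, {"jaw": 0.3, "dx": 0.0, "dy": 0.0, "dz": 0.12, "yaw": 8.0}, {"jaw": 0.3, "dx": 0.0, "dy": 0.0, "dz": 0.12, "yaw": 10.0}, {"jaw": 0.3, "dx": 0.0, "dy": 0.0, "dz": 0.12, "yaw": 10.0}]}}

```text
time: 4.25
eef_pos: [0.5388, -0.2176, 0.0891]
tool_rot: [0.872, -0.489, 0.0, -0.0]
contact_force: [0.2, 0.1, -5.2]
opening: 0.0427
```

```bash
python3 st.py
```

```text
4.25 F [ 0.19  0.13 -5.18] M [ 0.084  0.015 -0.046] p [ 0.5388 -0.2176  0.0891] o 0.0427 q6 0.595
```

Pull is about 3.5 N above the weight and the turn is free. Carrying on.

{"fn": "step_arm", "kwargs": {"targets": [{"jaw": 0.3, "dx": 0.0, "dy": 0.0, "dz": 0.0, "yaw": 3.0}, {"jaw": 0.3, "dx": 0.0, "dy": 0.0, "dz": 0.0, "yaw": 6.0}, {"jaw": 0.3, "dx": 0.0, "dy": 0.0, "dz": 0.0, "yaw": 9.0}, {"jaw": 0.3, "dx": 0.0, "dy": 0.0, "dz": 0.0, "yaw": 10.0}, {"jaw": 0.3, "dx": 0.0, "dy": 0.0, "dz": 0.0, "yaw": 10.0}]}}

```text
time: 4.75
eef_pos: [0.5387, -0.2176, 0.089]
tool_rot: [0.911, -0.412, -0.0, -0.0]
contact_force: [0.1, -0.1, -5.0]
opening: 0.0427
```

```bash
python3 st.py
```

```text
4.75 F [ 0.13 -0.1  -4.96] M [ 0.049  0.025 -0.018] p [ 0.5387 -0.2176  0.089 ] o 0.0427 q6 0.421
```

{"fn": "step_arm", "kwargs": {"targets": [{"jaw": 0.3, "dx": 0.0, "dy": 0.0, "dz": 0.0, "yaw": 2.0}, {"jaw": 0.3, "dx": 0.0, "dy": 0.0, "dz": 0.0, "yaw": 4.0}, {"jaw": 0.3, "dx": 0.0, "dy": 0.0, "dz": 0.0, "yaw": 5.0}, {"jaw": 0.3, "dx": 0.0, "dy": 0.0, "dz": 0.0, "yaw": 5.0}]}}

```text
time: 5.15
eef_pos: [0.5388, -0.2176, 0.089]
tool_rot: [0.928, -0.372, 0.0, -0.0]
contact_force: [-0.0, -0.8, -5.7]
opening: 0.0427
```

```bash
python3 st.py
```

```text
5.15 F [-0.   -0.76 -5.73] M [-0.086 -0.048  0.001] p [ 0.5388 -0.2176  0.089 ] o 0.0427 q6 0.335
```

{"fn": "step_arm", "kwargs": {"targets": [{"jaw": 0.3, "dx": 0.0, "dy": 0.0, "dz": 0.0, "yaw": 2.0}, {"jaw": 0.3, "dx": 0.0, "dy": 0.0, "dz": 0.0, "yaw": 4.0}, {"jaw": 0.3, "dx": 0.0, "dy": 0.0, "dz": 0.0, "yaw": 5.0}, {"jaw": 0.3, "dx": 0.0, "dy": 0.0, "dz": 0.0, "yaw": 5.0}]}}

```text
time: 5.55
eef_pos: [0.5388, -0.2176, 0.089]
tool_rot: [0.943, -0.332, -0.0, -0.0]
contact_force: [-0.1, -0.1, -4.1]
opening: 0.043
```

```bash
python3 st.py
```

```text
5.55 F [-0.06 -0.12 -4.11] M [-0.068 -0.042  0.033] p [ 0.5388 -0.2176  0.089 ] o 0.043 q6 0.248
```

{"fn": "step_arm", "kwargs": {"targets": [{"jaw": 0.3, "dx": 0.0, "dy": 0.0, "dz": 0.0, "yaw": 2.0}, {"jaw": 0.3, "dx": 0.0, "dy": 0.0, "dz": 0.0, "yaw": 4.0}, {"jaw": 0.3, "dx": 0.0, "dy": 0.0, "dz": 0.0, "yaw": 5.0}, {"jaw": 0.3, "dx": 0.0, "dy": 0.0, "dz": 0.0, "yaw": 5.0}]}}

```text
time: 5.95
eef_pos: [0.5388, -0.2176, 0.0892]
tool_rot: [0.957, -0.291, 0.0, -0.0]
contact_force: [0.8, 0.8, -3.4]
opening: 0.0427
```

```bash
python3 st.py
```

```text
5.95 F [ 0.76  0.8  -3.39] M [0.088 0.018 0.008] p [ 0.5388 -0.2176  0.0892] o 0.0427 q6 0.162
```

{"fn": "step_arm", "kwargs": {"targets": [{"jaw": 0.3, "dx": 0.0, "dy": 0.0, "dz": 0.1, "yaw": 0.0}, {"jaw": 0.3, "dx": 0.0, "dy": 0.0, "dz": 0.1, "yaw": 0.0}]}}

```text
time: 6.15
eef_pos: [0.5388, -0.2175, 0.0902]
tool_rot: [0.957, -0.291, -0.0, -0.0]
contact_force: [0.3, 0.5, -3.9]
opening: 0.0425
```

```bash
python3 st.py
```

```text
6.15 F [ 0.34  0.54 -3.93] M [ 0.062 -0.014  0.001] p [ 0.5388 -0.2175  0.0902] o 0.0425 q6 0.163
```

{"fn": "step_arm", "kwargs": {"targets": [{"jaw": 0.3, "dx": 0.0, "dy": 0.0, "dz": 0.1, "yaw": 0.0}, {"jaw": 0.3, "dx": 0.0, "dy": 0.0, "dz": 0.1, "yaw": 0.0}]}}

```text
time: 6.35
eef_pos: [0.5387, -0.2175, 0.0912]
tool_rot: [0.957, -0.291, -0.0, -0.0]
contact_force: [0.7, 1.0, -6.9]
opening: 0.0426
```

```bash
python3 st.py
python3 - <<'E'
from station import bot
from h import *
d=grab(bot,'scene','s3'); im=d['image'][:,:,::-1]
for i in range(4): bot.get_image('scene');print(bot.get_state()['contact_force'].round(2),bot.get_state()['torque'].round(3))
cv2.imwrite('pics/s3c.png',cv2.resize(im[160:250,120:230],None,fx=7,fy=7,interpolation=cv2.INTER_CUBIC))
E
```

```text
6.35 F [ 0.68  0.99 -6.91] M [ 0.09  -0.004  0.042] p [ 0.5387 -0.2175  0.0912] o 0.0426 q6 0.163
[ 1.08 -0.43 -5.61] [ 0.076 -0.007  0.035]
[-0.39  0.6  -6.07] [0.051 0.032 0.053]
[ 0.27  0.64 -5.78] [0.094 0.064 0.055]
[ 0.08  0.76 -5.9 ] [0.092 0.05  0.045]
```

View pics/s3c.png

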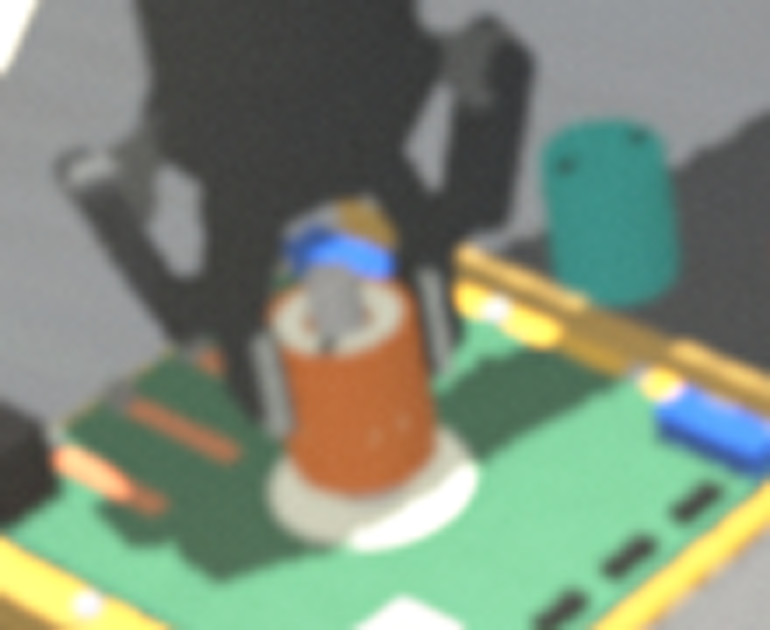

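{"fn": "step_arm", "kwargs": {"targets": [{"jaw": 0.3, "dx": 0.0, "dy": 0.0, "dz": 0.0, "yaw": 2.0}, {"jaw": 0.3, "dx": 0.0, "dy": 0.0, "dz": 0.0, "yaw": 4.0}, {"jaw": 0.3, "dx": 0.0, "dy": 0.0, "dz": 0.0, "yaw": 5.0}, {"jaw": 0.3, "dx": 0.0, "dy": 0.0, "dz": 0.0, "yaw": 5.0}]}}

```text
time: 7.0
eef_pos: [0.5389, -0.2176, 0.0915]
tool_rot: [0.968, -0.249, 0.0, -0.0]
contact_force: [-0.6, -0.1, -1.7]
opening: 0.0428
```

```bash
cat > av.py <<'E'
from station import bot
import numpy as np
a=[]
for i in range(4):
    s=bot.get_state(); a.append(np.r_[s['contact_force'],s['torque']])
    if i<3: bot.get_image('scene')
print(s['time'],np.mean(a,0).round(3),s['eef_pos'].round(4),s['opening'],s['joint_positions'][5].round(3))
E
python3 av.py
```

```text
7.15 [-0.227  0.148 -1.63   0.037 -0.002  0.02 ] [ 0.5388 -0.2176  0.0913] 0.04259697309638066 0.076
```

{"fn": "step_arm", "kwargs": {"targets": [{"jaw": 0.3, "dx": 0.0, "dy": 0.0, "dz": 0.0, "yaw": 2.0}, {"jaw": 0.3, "dx": 0.0, "dy": 0.0, "dz": 0.0, "yaw": 4.0}, {"jaw": 0.3, "dx": 0.0, "dy": 0.0, "dz": 0.2, "yaw": 5.0}, {"jaw": 0.3, "dx": 0.0, "dy": 0.0, "dz": 0.3, "yaw": 5.0}, {"jaw": 0.3, "dx": 0.0, "dy": 0.0, "dz": 0.3, "yaw": 5.0}]}}

```text
time: 7.65
eef_pos: [0.5389, -0.2177, 0.0946]
tool_rot: [0.978, -0.208, 0.0, -0.0]
contact_force: [0.4, 0.2, -1.1]
opening: 0.0429
```

```bash
python3 av.py
```

```text
7.8 [ 6.600e-02  1.630e-01 -1.694e+00 -4.000e-03  1.000e-03 -3.000e-03] [ 0.5388 -0.2176  0.0943] 0.04261313583287711 -0.011
```

{"fn": "step_arm", "kwargs": {"targets": [{"jaw": 0.3, "dx": 0.0, "dy": 0.0, "dz": 0.2, "yaw": 0.0}, {"jaw": 0.3, "dx": 0.0, "dy": 0.0, "dz": 0.4, "yaw": 0.0}, {"jaw": 0.3, "dx": 0.0, "dy": 0.0, "dz": 0.6, "yaw": 0.0}, {"jaw": 0.3, "dx": 0.0, "dy": 0.0, "dz": 0.6, "yaw": 0.0}]}}

```text
time: 8.2
eef_pos: [0.539, -0.2177, 0.1008]
tool_rot: [0.978, -0.207, 0.0, -0.0]
contact_force: [0.1, -0.6, -1.3]
opening: 0.0428
```

```bash
python3 av.py
```

```text
8.35 [-0.237 -0.481 -1.6    0.012 -0.002 -0.002] [ 0.5388 -0.2176  0.1003] 0.042437435262425015 -0.01
```

{"fn": "step_arm", "kwargs": {"targets": [{"jaw": 0.3, "dx": 0.0, "dy": 0.0, "dz": 0.5, "yaw": 0.0}, {"jaw": 0.3, "dx": 0.0, "dy": 0.0, "dz": 1.0, "yaw": 0.0}, {"jaw": 0.3, "dx": 0.0, "dy": 0.0, "dz": 1.5, "yaw": 0.0}, {"jaw": 0.3, "dx": 0.0, "dy": 0.0, "dz": 2.0, "yaw": 0.0}, {"jaw": 0.3, "dx": 0.0, "dy": 0.0, "dz": 2.0, "yaw": 0.0}]}}

```text
time: 8.85
eef_pos: [0.5392, -0.2177, 0.1213]
tool_rot: [0.978, -0.207, 0.001, -0.0]
contact_force: [-0.2, -0.8, -1.7]
opening: 0.0429
```

```bash
python3 av.py
```

```text
9.0 [-0.339 -0.209 -1.85   0.013  0.012 -0.012] [ 0.5388 -0.2176  0.1202] 0.04271606731223075 -0.01
```

{"fn": "step_arm", "kwargs": {"targets": [{"jaw": 0.3, "dx": 0.0, "dy": 0.0, "dz": 1.0, "yaw": 0.0}, {"jaw": 0.3, "dx": 0.0, "dy": 0.0, "dz": 2.0, "yaw": 0.0}, {"jaw": 0.3, "dx": 0.0, "dy": 0.0, "dz": 3.0, "yaw": 0.0}, {"jaw": 0.3, "dx": 0.0, "dy": 0.0, "dz": 4.0, "yaw": 0.0}, {"jaw": 0.3, "dx": 0.0, "dy": 0.0, "dz": 5.0, "yaw": 0.0}, {"jaw": 0.3, "dx": 0.0, "dy": 0.0, "dz": 6.0, "yaw": 0.0}, {"jaw": 0.3, "dx": 0.0, "dy": 0.0, "dz": 7.0, "yaw": 0.0}, {"jaw": 0.3, "dx": 0.0, "dy": 0.0, "dz": 7.0, "yaw": 0.0}]}}

```text
time: 9.8
eef_pos: [0.5392, -0.2178, 0.1919]
tool_rot: [0.978, -0.207, 0.001, -0.0]
contact_force: [0.3, 0.7, -1.0]
opening: 0.0427
```

```bash
python3 - <<'E'
from station import bot
from h import *
d=grab(bot,'scene','s4'); im=d['image'][:,:,::-1]
cv2.imwrite('pics/s4c.png',cv2.resize(im[130:240,110:240],None,fx=6,fy=6,interpolation=cv2.INTER_CUBIC))
E
python3 av.py
```

```text
10.0 [ 0.028  0.062 -1.803  0.012  0.012 -0.006] [ 0.5386 -0.2175  0.1895] 0.04268275703020276 -0.01
```

View pics/s4c.png

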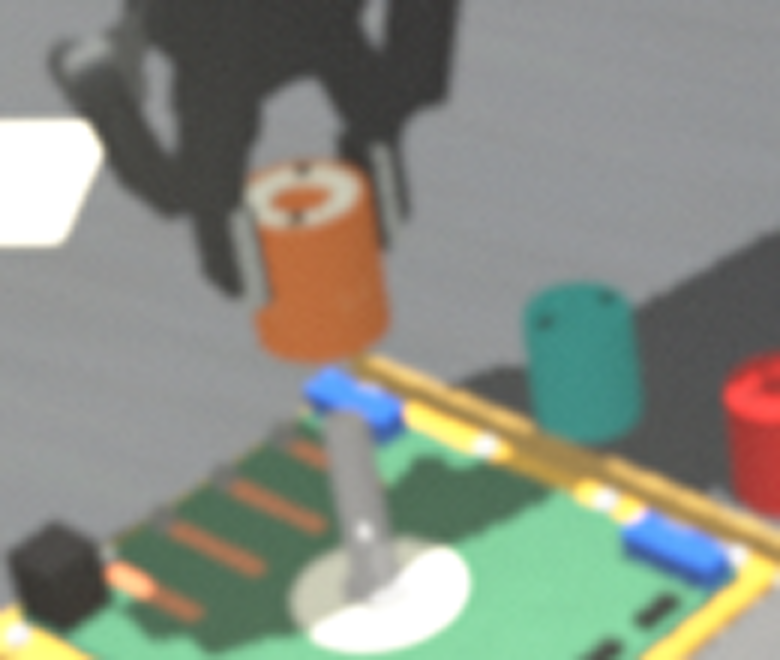

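{"fn": "step_arm", "kwargs": {"targets": [{"jaw": 0.3, "dx": -0.3, "dy": 2.0, "dz": 0.0, "yaw": 1.0}, {"jaw": 0.3, "dx": -0.7, "dy": 5.5, "dz": 0.0, "yaw": 2.0}, {"jaw": 0.3, "dx": -1.2, "dy": 9.5, "dz": 0.0, "yaw": 4.0}, {"jaw": 0.3, "dx": -1.8, "dy": 13.5, "dz": 0.0, "yaw": 5.0}, {"jaw": 0.3, "dx": -2.4, "dy": 17.5, "dz": 0.0, "yaw": 6.0}, {"jaw": 0.3, "dx": -2.9, "dy": 21.5, "dz": 0.0, "yaw": 7.0}, {"jaw": 0.3, "dx": -3.4, "dy": 25.5, "dz": 0.0, "yaw": 8.0}, {"jaw": 0.3, "dx": -4.0, "dy": 29.5, "dz": 0.0, "yaw": 9.0}, {"jaw": 0.3, "dx": -4.5, "dy": 33.0, "dz": 0.0, "yaw": 10.0}, {"jaw": 0.3, "dx": -4.8, "dy": 35.5, "dz": 0.0, "yaw": 11.0}, {"jaw": 0.3, "dx": -4.85, "dy": 36.25, "dz": 0.0, "yaw": 11.0}, {"jaw": 0.3, "dx": -4.85, "dy": 36.25, "dz": 0.0, "yaw": 11.0}]}}

```text
time: 11.2
eef_pos: [0.4895, 0.146, 0.1892]
tool_rot: [0.994, -0.112, -0.001, -0.0]
contact_force: [-0.2, -1.4, -1.8]
opening: 0.0427
```

```bash
python3 av.py
```

```text
11.35 [ 0.39  -0.186 -1.591 -0.032  0.02  -0.015] [0.4901 0.1443 0.1894] 0.04307386143891821 0.462
```

{"fn": "step_arm", "kwargs": {"targets": [{"jaw": 0.3, "dx": 0.0, "dy": 0.0, "dz": -2.0, "yaw": 0.0}, {"jaw": 0.3, "dx": 0.0, "dy": 0.0, "dz": -5.0, "yaw": 0.0}, {"jaw": 0.3, "dx": 0.0, "dy": 0.0, "dz": -8.0, "yaw": 0.0}, {"jaw": 0.3, "dx": 0.0, "dy": 0.0, "dz": -11.0, "yaw": 0.0}, {"jaw": 0.3, "dx": 0.0, "dy": 0.0, "dz": -13.0, "yaw": 0.0}, {"jaw": 0.3, "dx": 0.0, "dy": 0.0, "dz": -14.4, "yaw": 0.0}, {"jaw": 0.3, "dx": 0.0, "dy": 0.0, "dz": -14.4, "yaw": 0.0}, {"jaw": 0.3, "dx": 0.0, "dy": 0.0, "dz": -14.4, "yaw": 0.0}]}}

```text
time: 12.15
eef_pos: [0.4905, 0.1439, 0.0462]
tool_rot: [0.994, -0.113, -0.0, -0.0]
contact_force: [-0.7, -0.1, -2.3]
opening: 0.0428
```

```bash
python3 av.py
python3 - <<'E'
from station import bot
from h import *
d=grab(bot,'scene','s5'); im=d['image'][:,:,::-1]
cv2.imwrite('pics/s5c.png',cv2.resize(im[220:340,290:440],None,fx=5,fy=5,interpolation=cv2.INTER_CUBIC))
E
```

```text
12.3 [ 0.278 -0.384 -1.625 -0.015  0.007 -0.018] [0.4907 0.1443 0.0466] 0.04262904492309307 0.462
```

View pics/s5c.png

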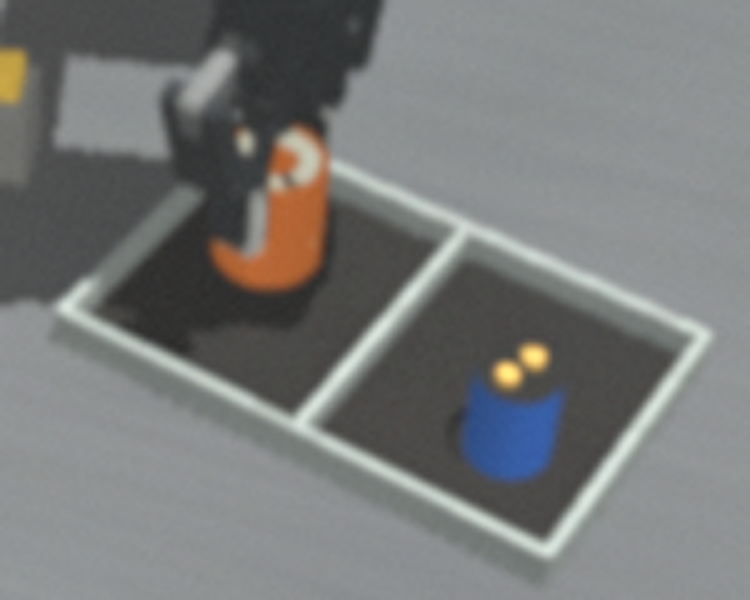

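{"fn": "step_arm", "kwargs": {"targets": [{"jaw": 0.3, "dx": 0.0, "dy": 0.0, "dz": -0.5, "yaw": 0.0}, {"jaw": 0.3, "dx": 0.0, "dy": 0.0, "dz": -1.0, "yaw": 0.0}, {"jaw": 0.3, "dx": 0.0, "dy": 0.0, "dz": -1.4, "yaw": 0.0}, {"jaw": 0.3, "dx": 0.0, "dy": 0.0, "dz": -1.6, "yaw": 0.0}, {"jaw": 0.3, "dx": 0.0, "dy": 0.0, "dz": -1.6, "yaw": 0.0}]}}

```text
time: 12.85
eef_pos: [0.4904, 0.1443, 0.03]
tool_rot: [0.994, -0.113, -0.0, -0.0]
contact_force: [0.3, 0.1, -2.1]
opening: 0.0429
```

```bash
python3 av.py
```

```text
13.0 [-9.900e-02 -3.510e-01 -2.297e+00  1.700e-02 -2.000e-03  7.000e-03] [0.4907 0.1444 0.0306] 0.04303889347016305 0.462
```

{"fn": "step_arm", "kwargs": {"targets": [{"jaw": 0.3, "dx": 0.0, "dy": 0.0, "dz": -0.1, "yaw": 0.0}, {"jaw": 0.3, "dx": 0.0, "dy": 0.0, "dz": -0.2, "yaw": 0.0}, {"jaw": 0.3, "dx": 0.0, "dy": 0.0, "dz": -0.3, "yaw": 0.0}, {"jaw": 0.3, "dx": 0.0, "dy": 0.0, "dz": -0.3, "yaw": 0.0}]}}

```text
time: 13.4
eef_pos: [0.4906, 0.1443, 0.0274]
tool_rot: [0.994, -0.113, 0.0, -0.001]
contact_force: [-0.6, -0.6, -1.6]
opening: 0.0428
```

```bash
python3 av.py
```

```text
13.55 [-0.15  -0.121 -1.478 -0.006  0.012  0.026] [0.4907 0.1444 0.0276] 0.04289498808932816 0.462
```

{"fn": "step_arm", "kwargs": {"targets": [{"jaw": 0.3, "dx": 0.0, "dy": 0.0, "dz": -0.1, "yaw": 0.0}, {"jaw": 0.3, "dx": 0.0, "dy": 0.0, "dz": -0.2, "yaw": 0.0}, {"jaw": 0.3, "dx": 0.0, "dy": 0.0, "dz": -0.2, "yaw": 0.0}]}}

```text
time: 13.85
eef_pos: [0.4906, 0.1443, 0.0254]
tool_rot: [0.994, -0.113, 0.0, -0.001]
contact_force: [-0.4, 0.5, -1.2]
opening: 0.0425
```

```bash
python3 av.py
```

```text
14.0 [-0.121  0.26  -1.579 -0.013  0.018  0.026] [0.4907 0.1444 0.0256] 0.04286117323384572 0.462
```

{"fn": "step_arm", "kwargs": {"targets": [{"jaw": 0.3, "dx": 0.0, "dy": 0.0, "dz": -0.1, "yaw": 0.0}, {"jaw": 0.3, "dx": 0.0, "dy": 0.0, "dz": -0.15, "yaw": 0.0}, {"jaw": 0.3, "dx": 0.0, "dy": 0.0, "dz": -0.15, "yaw": 0.0}]}}

```text
time: 14.3
eef_pos: [0.4906, 0.1444, 0.024]
tool_rot: [0.994, -0.113, 0.0, -0.001]
contact_force: [-0.1, 0.5, -1.0]
opening: 0.0427
```

```bash
python3 av.py
```

```text
14.45 [ 2.310e-01 -1.900e-02 -1.649e+00  1.000e-03 -0.000e+00  7.000e-03] [0.4907 0.1444 0.0241] 0.04302359006006322 0.462
```

{"fn": "step_arm", "kwargs": {"targets": [{"jaw": 0.3, "dx": 0.0, "dy": 0.0, "dz": -0.1, "yaw": 0.0}, {"jaw": 0.3, "dx": 0.0, "dy": 0.0, "dz": -0.15, "yaw": 0.0}, {"jaw": 0.3, "dx": 0.0, "dy": 0.0, "dz": -0.15, "yaw": 0.0}]}}

```text
time: 14.75
eef_pos: [0.4909, 0.1444, 0.0237]
tool_rot: [0.994, -0.113, 0.0, -0.001]
contact_force: [-7.5, -2.0, 12.9]
opening: 0.0426
```

```bash
python3 av.py
```

```text
14.9 [-7.418 -2.003 13.005 -0.272  1.35   0.028] [0.4909 0.1444 0.0237] 0.04288748679284556 0.462
```

{"fn": "step_arm", "kwargs": {"targets": [{"jaw": 0.3, "dx": 0.0, "dy": 0.0, "dz": 0.03, "yaw": 0.0}, {"jaw": 0.3, "dx": 0.0, "dy": 0.0, "dz": 0.03, "yaw": 0.0}]}}

```text
time: 15.1
eef_pos: [0.491, 0.1445, 0.0242]
tool_rot: [0.994, -0.113, 0.001, -0.001]
contact_force: [0.4, 0.6, -1.6]
opening: 0.0426
```

```bash
python3 av.py
python3 - <<'E'
from station import bot
from h import *
d=grab(bot,'scene','s6'); im=d['image'][:,:,::-1]
cv2.imwrite('pics/s6c.png',cv2.resize(im[220:300,300:400],None,fx=8,fy=8,interpolation=cv2.INTER_CUBIC))
E
```

```text
15.25 [-4.500e-02  5.370e-01 -1.727e+00  1.200e-02 -1.000e-03  3.000e-02] [0.4908 0.1444 0.0238] 0.0428205825040839 0.462
```

View pics/s6c.png

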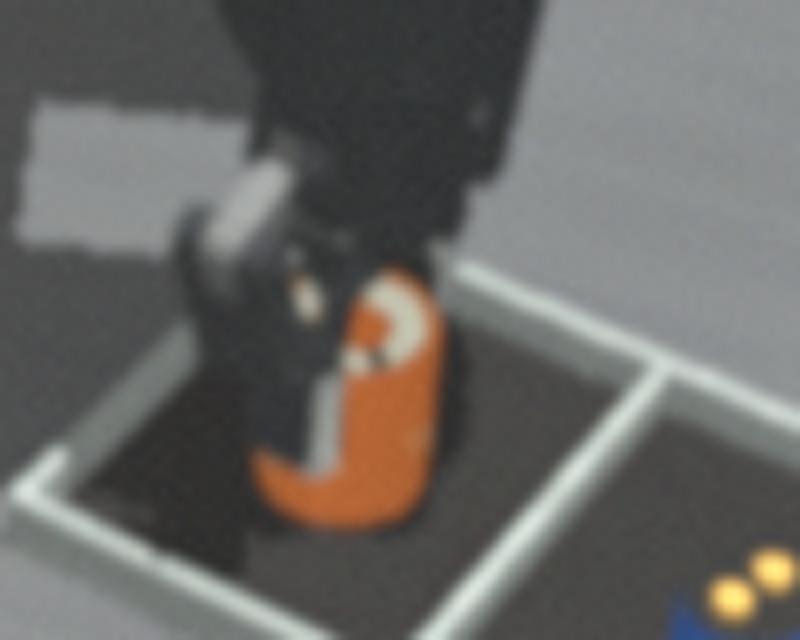

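{"fn": "step_arm", "kwargs": {"targets": [{"jaw": 0.53, "dx": 0.0, "dy": 0.0, "dz": -0.02, "yaw": 0.0}, {"jaw": 0.56, "dx": 0.0, "dy": 0.0, "dz": -0.02, "yaw": 0.0}, {"jaw": 0.6, "dx": 0.0, "dy": 0.0, "dz": -0.02, "yaw": 0.0}, {"jaw": 0.7, "dx": 0.0, "dy": 0.0, "dz": -0.02, "yaw": 0.0}, {"jaw": 0.85, "dx": 0.0, "dy": 0.0, "dz": -0.02, "yaw": 0.0}, {"jaw": 0.85, "dx": 0.0, "dy": 0.0, "dz": -0.02, "yaw": 0.0}]}}

```text
time: 15.9
eef_pos: [0.4909, 0.1444, 0.0237]
tool_rot: [0.994, -0.113, 0.0, -0.001]
contact_force: [-0.5, -0.3, -0.6]
opening: 0.0728
```

```bash
python3 av.py
python3 - <<'E'
from station import bot
from h import *
d=grab(bot,'scene','s7'); im=d['image'][:,:,::-1]
cv2.imwrite('pics/s7c.png',cv2.resize(im[220:300,300:400],None,fx=8,fy=8,interpolation=cv2.INTER_CUBIC))
E
```

```text
16.05 [-0.329 -0.3   -0.108  0.011 -0.003  0.023] [0.4908 0.1444 0.0237] 0.07229081363497748 0.462
```

View pics/s7c.png

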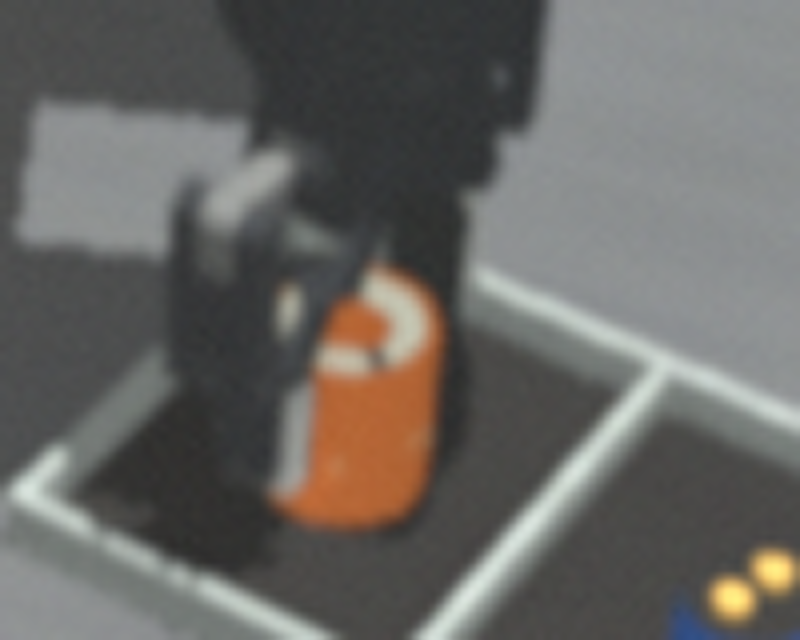

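Released and upright with no load on the tool. Retreating straight up, then aside so that the top camera can see it.

{"fn": "step_arm", "kwargs": {"targets": [{"jaw": 0.9, "dx": 0.0, "dy": 0.0, "dz": 1.0, "yaw": 0.0}, {"jaw": 0.9, "dx": 0.0, "dy": 0.0, "dz": 3.0, "yaw": 0.0}, {"jaw": 0.9, "dx": 0.0, "dy": 0.0, "dz": 6.0, "yaw": 0.0}, {"jaw": 0.9, "dx": 0.0, "dy": 0.0, "dz": 10.0, "yaw": 0.0}, {"jaw": 0.9, "dx": 0.0, "dy": 0.0, "dz": 14.0, "yaw": 0.0}, {"jaw": 0.9, "dx": 0.0, "dy": 0.0, "dz": 18.0, "yaw": 0.0}, {"jaw": 0.9, "dx": 0.0, "dy": -5.0, "dz": 20.0, "yaw": 0.0}, {"jaw": 0.9, "dx": 0.0, "dy": -10.0, "dz": 20.0, "yaw": 0.0}, {"jaw": 0.9, "dx": 0.0, "dy": -15.0, "dz": 20.0, "yaw": 0.0}, {"jaw": 0.9, "dx": 0.0, "dy": -20.0, "dz": 20.0, "yaw": 0.0}, {"jaw": 0.9, "dx": 0.0, "dy": -25.0, "dz": 20.0, "yaw": 0.0}, {"jaw": 0.9, "dx": 0.0, "dy": -25.0, "dz": 20.0, "yaw": 0.0}]}}

```text
time: 17.3
eef_pos: [0.4902, -0.11, 0.2244]
tool_rot: [0.993, -0.115, 0.001, -0.0]
contact_force: [-0.4, 0.3, 0.2]
opening: 0.077
```

```bash
python3 av.py
python3 - <<'E'
from station import bot
from h import *
d=grab(bot,'top','t8'); im=d['image'][:,:,::-1]
P=cloud(d)
k=(P[...,2]>.048)&(P[...,2]<.06)&(abs(P[...,0]-.49)<.05)&(abs(P[...,1]-.145)<.045)
q=P[k];print(len(q),q.min(0),q.max(0),q.mean(0), np.percentile(q[:,2],[5,50,95]))
A=np.c_[q[:,:2]-q[:,:2].mean(0),np.ones(len(q))];print(np.linalg.lstsq(A,q[:,2],rcond=None)[0])
d=grab(bot,'scene','s8')
E
```

```text
17.45 [-0.206  0.456  0.717 -0.027 -0.007  0.011] [ 0.4907 -0.1056  0.2241] 0.07690497834528448 -0.036
323 [0.46960994 0.12327358 0.04809951] [0.51143436 0.16663741 0.05973441] [0.49073365 0.14506263 0.05351934] [0.05053797 0.05349241 0.05679838]
[-0.00945357 -0.01360002  0.05351934]
```

View pics/t8.png

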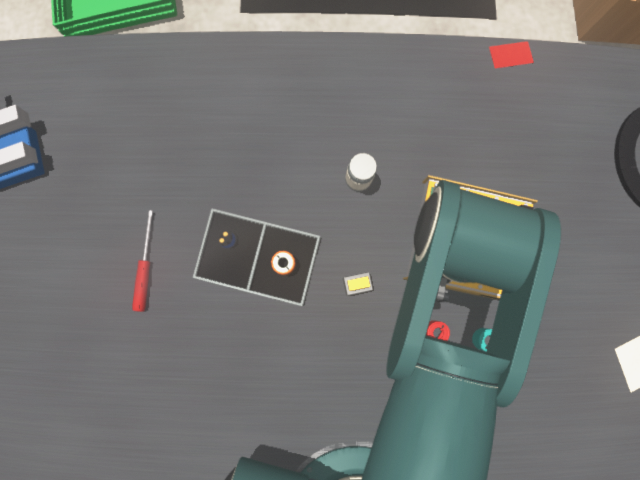

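View pics/s8.png

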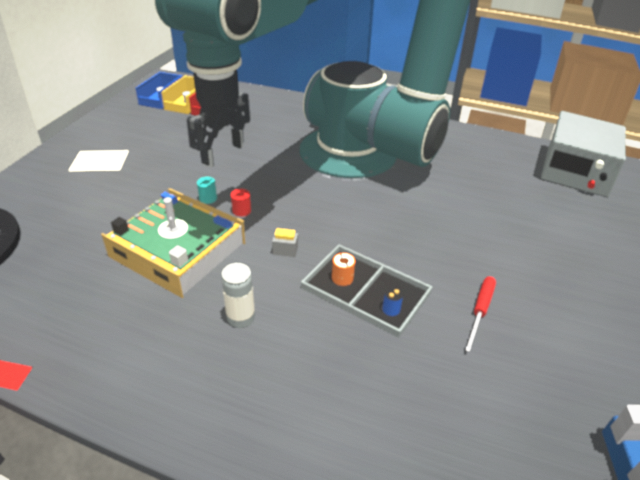

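The sleeve stands at (283, 263) in the top picture, centred in the empty compartment with its top at 54 mm. The spray can, relay, capacitor and screwdriver are at the same pixels as at the start, and the gripper is clear.

```bash
python3 -c "
from station import bot
print(bot.get_state()['dq'].round(3)); print(bot.sign_off())"
```

```text
[ 0.01   0.002  0.001 -0.001 -0.003 -0.003]
the job is handed in; nothing more can be done
None
```

The orange sleeve is off its stud and standing upright in the tray's empty compartment. I handed the job in at about 17.5 s of the 61 s allowed; no verdict was reported.

- **Unlocking:** I pulled up lightly, with at most about 7 N at the wrist including the sleeve's weight. At about 40° anticlockwise the pull dropped to the sleeve's weight, which showed the pin had found the slots. I turned it 5° further to centre the slots on the pin. It turned freely, and I slid the sleeve straight up off the stud.
- **Setting down:** The sleeve touched the tray floor with about 15 N before I eased off and let go; the limit is 40 N.
- **Last checks:** The sleeve's centre is within 1 mm of the measured centre of the compartment. Its top is 54 mm above the bench, as it should be when standing on the tray floor. The fitted tilt is about 0.02 rad, and the gripper is clear of everything. The capacitor, spray can, relay and screwdriver look unmoved in both pictures.
- **What disagreed:**
  - During the turn, between about 25° and 35°, the pull drifted down by 1–2 N while the pin still held. The sleeve probably slipped slightly in the grip, so I raised it 2 mm to restore the pull.
  - At set-down there was a brief sideways force of about 7 N, which was gone once I eased off.
  - My first move call was refused as invalid input, with no motion, probably because the rows left out the yaw value.

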